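Pump up the slab lifter

TASK

A hand-pumped vacuum lifter stands on a paving slab: make it ready to carry by pressing its orange pump plunger down and letting it spring back, again and again, until the red indicator pin has popped fully out and its green band stands clear of the collar. Work with the fingertips only: do not touch the pin, and do not lift, shift or tip the lifter and its slab or the things around them. Leave the plunger sprung back up.

Things in the scene. Friction and masses are not known exactly. Their poses are not given: they have to be found in the camera images.
- lifter: A loose 4.5 kg grey paving slab, 240 (x) x 200 (y) x 30 mm, with a vacuum lifter firmly stuck on its middle: a black rubber cup 156 mm across, a blue body, and a black carrying handle (bar 20 mm thick along the slab's x, at y = 0, its top 126 mm above the table). Origin: centre of the slab's underside; z up. The pump barrel is at y = +50 mm, the indicator at y = -50 mm (both x = 0).
- plunger_top (a point): Centre of the flat top of the orange plunger cap, a disc 34 mm across and 12 mm thick on a steel rod, 150 mm above the table when up. It is pressed straight down.
- plunger_press (a joint): How far the plunger is pressed (m): 0 = up, 0.015 = on its stop. Spring 9 N at the top, 13.5 N at the stop, plus damping of 65 N per m/s (press at 20 to 50 mm/s); let go, it springs up within 0.4 s. A stroke counts if pressed past 12 mm and then let right up: the pin advances during the return, 10 mm a stroke (the first 3 to 14 mm). Three or four full strokes are needed; more do no harm.
- pin_out (a joint): How far the indicator pin has come out (m): 0 = in (3 mm showing above the collar), 0.040 = fully out, where it stays. Starts anywhere from 0 to 0.016. Friction holds it between strokes.
- pin_top (a point): Centre of the top of the red indicator pin, 11 mm thick, that rises straight up out of the black collar; 118 mm above the table when in, 158 mm when fully out. A green band 7 mm high on the pin comes clear of the collar only when it is fully out.
- indicator: The indicator pin as a part (see pin_top). Its origin lies at slab underside level below the pin when in. Only the pump may move it.
- chip: A loose cream stone chip, 36 x 36 x 10 mm, lying on a corner of the slab. Origin: centre of its underside. To be left alone.
- kerb_red: A loose dark red stone bar, 170 x 60 x 40 mm. Origin: centre of its underside. To be left alone.
- kerb_dark: A loose dark grey stone bar, 170 x 60 x 40 mm. Origin: centre of its underside. To be left alone.
- tape: A loose yellow tape measure, 65 x 35 x 62 mm. Origin: centre of its underside. To be left alone.
- mug: A loose blue mug, 76 mm across, 90 mm high. Origin: centre of its underside. To be left alone.
- mallet: A loose rubber mallet with a wooden handle, lying flat. To be left alone.
- pen: A loose black pen, 130 mm long, lying flat. To be left alone.

How it is judged:
At the end, for the whole second after the job is handed in: The indicator pin is at least 37.5 mm out (40 mm is fully out), the plunger is back up within 2 mm, and the lifter with its slab lies flat and still within 20 mm of where it started (value of joint pin_out above 0.0375 m and value of joint plunger_press below 0.002 m and distance of lifter from where it was at the start of the episode below 0.02 m and angle between lifter's own z axis and vertical below 0.05 rad and linear speed of lifter below 0.01 m/s); the robot touches nothing.
It fails at once if the robot touches the indicator pin (over 1 N) (contact force between any of the fingers, the arm and indicator above 1 N).
It fails at once if the lifter and its slab are lifted, shifted more than 20 mm or tipped (distance of lifter from where it was at the start of the episode above 0.02 m or angle between lifter's own z axis and vertical above 0.08 rad).
It fails at once if a thing lying around is moved more than 20 mm (distance of any of chip, kerb_red, kerb_dark, tape, mug, mallet, pen from where it was at the start of the episode above 0.02 m).
It also fails if it takes over 40 s, if anything falls off the work surface, if the arm or the gripper's body presses on something with over 40 N, if the wrist force passes 120 N, or if a joint passes its speed limit or range.

ROBOT

A 6-joint arm with a two-finger parallel gripper is mounted at the origin on the work surface. World frame = base frame: x ahead of the robot, y to its left, z up, the work surface at z = 0. Lengths are in m, angles in rad, forces in N, time in s.
With the tool pointing down it reaches from about 0.3 to 1 m from the base axis. Payload 5.1 kg.
Tool frame: the origin (TCP) lies midway between the tips of the shut fingers; the grasp point (between the pads) lies 19 mm behind it (manip.hold_point_z is the distance from the TCP to the grasp point, in m); z points along the fingers, y is the line along which they close (so a half turn about z gives the same grasp; the last joint's range is limited). The gripper opens to 95 mm and grips with 3 to 60 N. Pads are 20 mm wide; open, the fingers measure 119 mm over their backs; the gripper's body (75 mm by 180 mm) begins 59 mm behind the grasp point.
Start: joints at [-1.211, 0.124, 1.65, -0, 1.367, -0.083], TCP at [0.278, -0.587, 0.215] pointing down, gripper open.
Joint ranges: [-2.61, 2.61], [-1.02, 2.33], [0.03, 2.71], [-1.35, 4.49], [0.32, 2.68], [-2.91, 2.91]. Speed limits (rad/s): [2.57, 2.57, 3.14, 3.14, 3.14, 3.14].

INTERFACE

Orientations are given as a unit quaternion [x, y, z, w].
In Python, from bench import manip gives the robot as it stands. Calls block until the motion is done:
- manip.goto(position, orientation): joint-space move of the TCP to a pose.
- manip.move_straight(position, rot=None, max_speed=0.15, f_stop=None): straight line of the TCP; rot=None keeps the orientation; max_speed is the mean speed in m/s. With f_stop (N) it stops when the force on the tool has changed by that much, and returns True; else False.
- manip.movej(angles): joint-space move.
- manip.open() and manip.grasp(force=None): open the fingers fully, or close them until they stop; force is the grip in N (None keeps the last).
- manip.dwell(seconds).
- manip.inverse_kinematics(position, orientation): joint angles nearest the present ones, or None.
- manip.read_state(): the state.
- manip.read_camera(name): name is "scene" or "top" or "wrist"; returns the picture (384x512x3 uint8, red, green, blue); there is no depth.
- manip.calibration(name): a dict with "mtx" (3x3 intrinsics, pixels), "R" (3x3) and "t" (3): a world point X has camera coordinates R X + t. Camera axes: x right, y down, z forward; pixel columns grow to the right and rows downward; lengths in m; the calibration is good to about 2 mm. A picture is of the moment at which its call begins: read the wrist's pose just before it. calibration takes no time and is no camera call; for the wrist camera it gives the pose at the moment of the call.
A pose or a line that the arm cannot do raises manip.PlanningError and nothing moves.
- manip.hand_in(): hands the job in; it is judged then, once.
The state is a dict: "clock": time; "joint_pos": joint angles; "qvel": joint speeds; "tau": joint torques, N m; "eef_pos": TCP position; "tcp_rot": TCP orientation; "force": force on the tool from outside, world axes, zero at the start; "moment": the same for the moment, N m; "opening": finger opening in m; "finger_force": force on a finger pad.
Only numpy, scipy, OpenCV 4.12 (cv2) and the standard library are available. Lean on these libraries where they do the work, as an engineer would, in place of code of your own. Each camera call takes 0.05 s, during which the arm holds its last target. There are 200 camera calls.

## Working session

There is one attempt and no reset: what is moved stays moved. The work goes in short steps, each a Python script; the robot and the scene stay as the last script left them, time stands still between calls to the robot, and variables do not carry over. Pictures are saved under pics/ and viewed, at most 10 in all, crops included, and the job is handed in when it is done.

```bash
mkdir -p pics; python3 - <<'E'
from bench import manip
import cv2,numpy as np
for n in("scene","top"):
    im=manip.read_camera(n); np.save(f"{n}.npy",im); cv2.imwrite(f"pics/{n}.png",im[:,:,::-1])
    c=manip.calibration(n); print(n,c["mtx"][0],(-c["R"].T@c["t"]).round(3),c["R"][2].round(2))
s=manip.read_state(); print(s["clock"],s["tcp_rot"],s["opening"])
a=cv2.imread("pics/scene.png");b=cv2.imread("pics/top.png")
cv2.imwrite("pics/both.png",cv2.resize(np.vstack([a,b]),(400,600)))
E
```

```text
scene [458.90844482   0.         252.14265943] [1.154 0.212 1.274] [-0.48 -0.16 -0.86]
top [347.66321549   0.         256.11953117] [0.258 0.007 1.403] [ 0.19  0.02 -0.98]
0.1 [ 9.75588368e-01  2.19605191e-01 -1.38859169e-04 -9.36472897e-04] 0.09514642090235584
```

View pics/scene.png

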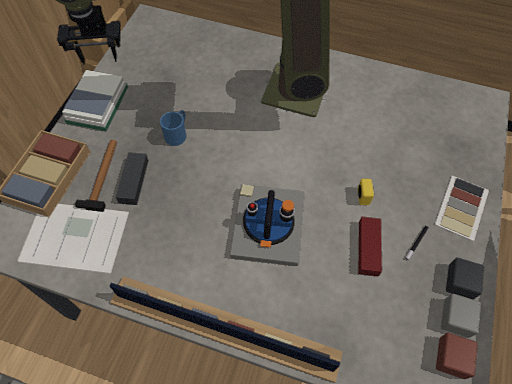

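View pics/top.png

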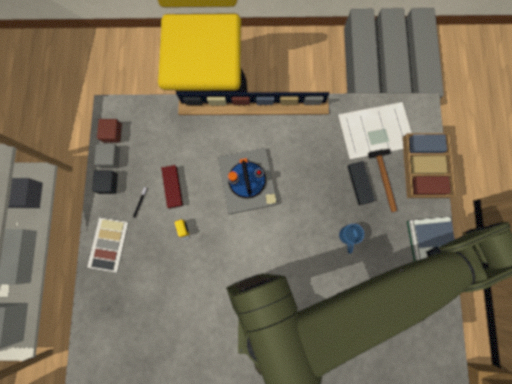

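The scene view shows the orange plunger near (287,206), the pin in its collar near (251,207), and a second orange tab near (265,243). In the top view the plunger is near (233,176) and the pin near (260,180). Next I'll measure the plunger and the pin.

```bash
cat > h.py <<'E'
from bench import manip
import cv2,numpy as np
def blobs(im,lo,hi,amin=4):
    h=cv2.cvtColor(im,cv2.COLOR_RGB2HSV); m=cv2.inRange(h,lo,hi)
    n,_,st,ce=cv2.connectedComponentsWithStats(m)
    return [(st[i].tolist(),ce[i].round(1).tolist()) for i in range(1,n) if st[i,4]>=amin]
def ray(c,uv):
    K,R,t=[np.asarray(c[k]) for k in("mtx","R","t")]
    d=R.T@np.linalg.solve(K,[uv[0],uv[1],1]); return -R.T@t,d/np.linalg.norm(d)
def onplane(c,uv,z):
    o,d=ray(c,uv); return o+d*(z-o[2])/d[2]
def tri(r1,r2):
    A=np.c_[r1[1],-r2[1]]; s=np.linalg.lstsq(A,r2[0]-r1[0],rcond=None)[0]
    p,q=r1[0]+s[0]*r1[1],r2[0]+s[1]*r2[1]; return (p+q)/2,np.linalg.norm(p-q)
E
python3 - <<'E'
from h import *
for n,(x0,x1,y0,y1) in dict(scene=(225,310,180,270),top=(215,285,145,215)).items():
    im=np.load(n+".npy")[y0:y1,x0:x1]; c=manip.calibration(n)
    for nm,lo,hi in(("orange",(6,170,120),(20,255,255)),("red",(0,150,70),(4,255,255)),("red2",(172,150,70),(180,255,255))):
        for st,ce in blobs(im,lo,hi,3):
            uv=(ce[0]+x0,ce[1]+y0); print(n,nm,st,uv,onplane(c,uv,.15).round(3),onplane(c,uv,.12).round(3))
    h=cv2.cvtColor(im,cv2.COLOR_RGB2HSV)
a=np.load("scene.npy")[180:270,225:310,::-1];b=np.load("top.npy")[145:215,215:285,::-1]
cv2.imwrite("pics/crop.png",np.hstack([cv2.resize(a,(400,400),interpolation=2),cv2.resize(b,(400,400),interpolation=2)]))
E
```

```text
scene orange [57, 20, 12, 11, 95] (287.5, 205.2) [0.552 0.12  0.15 ] [0.536 0.117 0.12 ]
scene orange [35, 60, 12, 7, 59] (265.4, 243.1) [0.68  0.096 0.15 ] [0.668 0.093 0.12 ]
scene red [25, 24, 5, 4, 15] (251.7, 205.2) [0.585 0.026 0.15 ] [0.569 0.021 0.12 ]
top orange [25, 14, 7, 3, 13] (243.2, 160.2) [0.606 0.08  0.15 ] [0.614 0.082 0.12 ]
top orange [14, 27, 8, 9, 56] (232.2, 176.0) [0.545 0.12  0.15 ] [0.552 0.123 0.12 ]
top red [42, 26, 4, 3, 8] (258.6, 172.1) [0.56  0.023 0.15 ] [0.567 0.023 0.12 ]
```

View pics/crop.png

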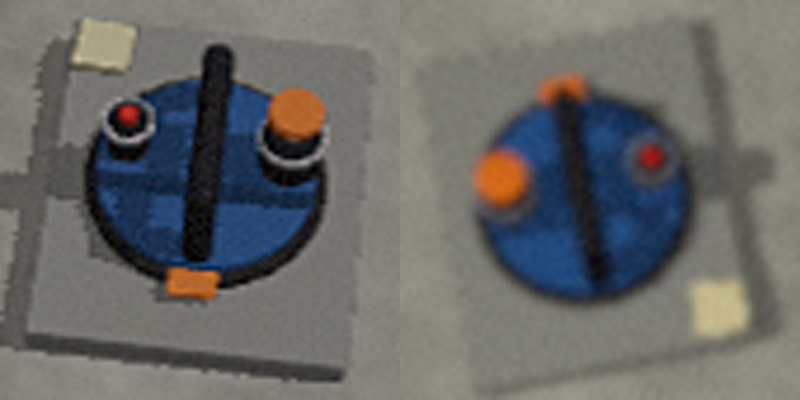

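The two views agree: the plunger is at about (0.549, 0.120) at height 0.15 and the pin at about (0.567, 0.022). They are 100 mm apart, as specified. I'll move above the plunger with the fingers shut and check with the wrist camera.

```bash
python3 - <<'E'
from h import *
from scipy.spatial.transform import Rotation as Ro
manip.grasp(5)
ax=np.array([.984,.18,0]);ax/=np.linalg.norm(ax)
best=None
q0=np.array(manip.read_state()["joint_pos"])
for s in(1,-1):
    y=s*ax;z=np.array([0,0,-1.]);R=np.c_[np.cross(y,z),y,z]; q=Ro.from_matrix(R).as_quat()
    j=manip.inverse_kinematics([.549,.12,.24],q)
    if j is not None:
        d=np.abs(np.array(j)-q0).max()
        if best is None or d<best[0]: best=(d,q,j)
print(best)
p=np.array(manip.read_state()["eef_pos"])
manip.move_straight([p[0],p[1],.28],max_speed=.15)
manip.goto([.549,.12,.24],best[1])
np.save("q.npy",best[1])
s=manip.read_state();print(s["clock"],s["eef_pos"],s["opening"],s["force"])
c=manip.calibration("wrist");im=manip.read_camera("wrist");cv2.imwrite("pics/w1.png",im[:,:,::-1])
for st,ce in blobs(im,(6,170,100),(20,255,255),30): print("or",st,ce,onplane(c,ce,.15).round(4))
for st,ce in blobs(im,(0,150,60),(4,255,255),20): print("red",st,ce,onplane(c,ce,.12).round(4))
E
```

```text
(np.float64(1.3302754577966522), array([0.64033546, 0.76809537, 0.        , 0.        ]), array([ 1.19669355e-01, -8.53942767e-02,  1.81995004e+00, -4.44089210e-16,
        1.40703689e+00, -6.12571055e-02]))
4.8667 [0.54927513 0.11932244 0.24005384] 0.0007820859064069194 [ 0.3799176  -0.80716235  1.18223274]
or [238, 174, 36, 34, 948] [255.5, 190.5] [0.5483 0.1241 0.15  ]
or [309, 193, 13, 21, 257] [315.3, 202.8] [0.6062 0.1222 0.15  ]
```

View pics/w1.png

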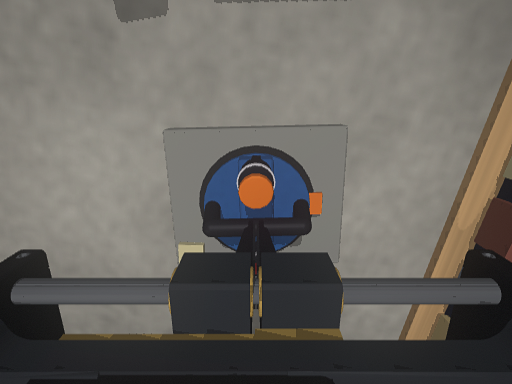

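The wrist view shows the cap centred at pixel (255,190), which is (0.548, 0.123) on the z=0.15 plane and agrees with the other views. I'll make one test stroke while logging force.

```bash
cat > stroke.py <<'E'
from h import *
X=[.5485,.122]
def stroke():
    hit=manip.move_straight([*X,.1355],max_speed=.03,f_stop=30)
    manip.dwell(.15); s=manip.read_state(); print("down",hit,s["eef_pos"].round(4) if hasattr(s["eef_pos"],"round") else s["eef_pos"],"F",np.round(s["force"],1))
    manip.move_straight([*X,.158],max_speed=.05); manip.dwell(.4)
    s=manip.read_state(); print("up",s["clock"],np.round(s["force"],1))
E
python3 - <<'E'
from stroke import *
manip.move_straight([*X,.158],max_speed=.1); print(np.round(manip.read_state()["force"],1))
stroke()
c=manip.calibration("scene");im=manip.read_camera("scene");
for st,ce in blobs(im[180:270,225:310],(0,150,60),(4,255,255),3): print(st,ce)
E
```

```text
[ 0.1 -0.   0.4]
down False [0.5492 0.1221 0.1382] F [-4.7 -1.2 12.6]
up 7.9333 [-0.7  1.   0.2]
[25, 23, 4, 5, 16] [26.6, 24.8]
```

The arm sags 2.7 mm under the load, so the stroke reached only about 11.8 mm. I'll command a lower target.

```bash
sed -i 's/\.1355/.130/' stroke.py; python3 - <<'E'
from stroke import *
for i in range(4):
    stroke()
    im=manip.read_camera("scene")
    for st,ce in blobs(im[180:270,225:310],(0,150,60),(4,255,255),3): print(st,ce)
cv2.imwrite("pics/s2.png",cv2.resize(im[180:270,225:310,::-1],(510,540),interpolation=2))
E
```

```text
down False [0.549  0.1221 0.1352] F [-11.3  -1.7  22.8]
up 10.325 [ 0.2  0.4 -0.2]
[25, 22, 5, 6, 19] [26.8, 24.3]
down False [0.549  0.1221 0.1352] F [-11.5  -1.6  22.9]
up 12.7167 [-0.7 -0.2  0.8]
[25, 20, 5, 8, 26] [26.9, 23.7]
down False [0.549  0.1221 0.1352] F [-11.3  -1.6  22.3]
up 15.1083 [ 0.2 -0.1 -0.4]
[26, 18, 4, 7, 17] [27.3, 21.0]
down False [0.549  0.1221 0.1352] F [-11.   -1.8  23.1]
up 17.5 [-0.9 -0.2  0.3]
[25, 18, 5, 9, 21] [27.1, 21.9]
```

View pics/s2.png

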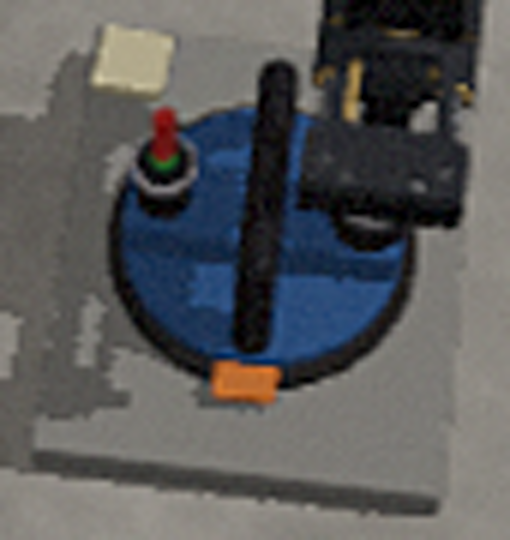

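The pin is tall and its green band shows at about (162,160) in the crop. The pin's top row didn't change over the last two strokes. There's time to spare, so I'll add two more strokes, retreat and check again.

```bash
python3 - <<'E'
from stroke import *
stroke(); stroke()
manip.move_straight([*X,.30],max_speed=.15)
s=manip.read_state(); print(s["clock"],np.round(s["force"],1))
im=manip.read_camera("scene");cr=im[180:270,225:310]; im0=np.load("scene.npy")
c=manip.calibration("scene")
for nm,lo,hi in(("red",(0,150,60),(4,255,255)),("green",(40,100,50),(80,255,255)),("orange",(6,170,100),(20,255,255))):
    print(nm,[(st,ce) for st,ce in blobs(cr,lo,hi,3)])
o=[x for x in blobs(cr,(0,150,60),(4,255,255),3)][0][0]
print(onplane(c,(225+o[0]+o[2]/2-.5,180+o[1]+1.5),.158))
cv2.imwrite("pics/s3.png",cv2.resize(cr[:,:,::-1],(510,540),interpolation=2))
E
```

```text
down False [0.549  0.1221 0.1351] F [-11.6  -1.8  22.6]
up 19.8917 [ 0.3 -0.4  0.1]
down False [0.549  0.1221 0.1352] F [-11.3  -1.   21.2]
up 22.2333 [ 1.1 -0.5  0.6]
23.3333 [ 0.1 -0.1 -0.2]
red [([26, 18, 4, 8, 21], [27.2, 21.0])]
green [([25, 26, 5, 3, 9], [27.1, 26.8])]
orange [([57, 20, 12, 11, 98], [62.4, 25.2]), ([35, 60, 12, 7, 61], [40.4, 63.1])]
[0.57088835 0.02331208 0.158     ]
```

View pics/s3.png

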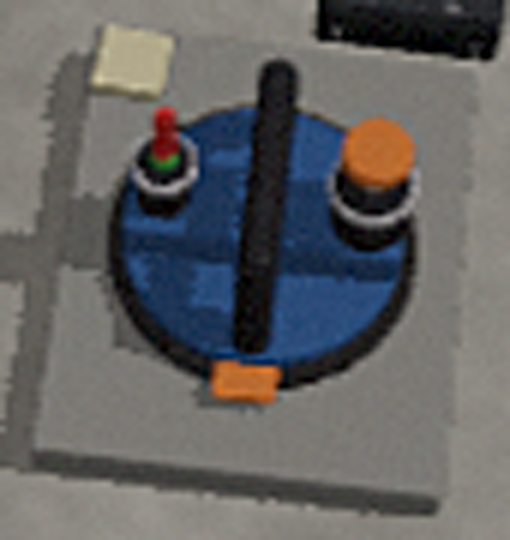

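The pin is fully out, with the green band visible at about (164,160) in the crop and the top unchanged after the extra strokes. The orange cap and the tab are at the same pixels as at the start, so the plunger is up and the lifter hasn't shifted. I'm handing in.

```bash
python3 -c "
from bench import manip
print(manip.hand_in())"
```

```text
the job is handed in; nothing more can be done
None
```

I handed the job in at about 23 s on the robot's clock: the final camera view showed the pin fully out with its green band clear of the collar, the plunger back up and the lifter unmoved; the judge's verdict was not shown.

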